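# Fit a fresh D cell in the decorating wheel

## Robot

A 7-joint arm with a two-finger parallel gripper is mounted at the origin on the work surface; the furniture and walls round the work are solid. World frame = base frame: x ahead of the robot, y to its left, z up, the work surface at z = 0. Lengths are in m, angles in rad, forces in N, time in s.
With the tool pointing down it reaches from about 0.375 to 0.925 m from the base axis. Payload 3.1 kg.
Tool frame: the origin (TCP) lies between the finger pads; the fingertips stand 19 mm ahead of it and the grasp point (between the pads) is the TCP; z points along the fingers, y is the line along which they close (so a half turn about z gives the same grasp; the last joint's range is limited). The gripper opens to 85 mm and grips with 20 to 120 N. Pads are 22 mm wide; open, the fingers measure 114 mm over their backs; the gripper's body (76 mm by 85 mm) begins 54 mm behind the grasp point. The pads swing forward as they close: fully open they stand 13 mm farther back than shut.
Start: joints at [-1.361, 0.383, 0.044, 1.598, -0.018, 1.161, -0.05], TCP at [0.197, 0.619, 0.213] pointing down, gripper open.
Joint ranges: [-2.61, 2.61], [-0.41, 2.15], [-1.48, 1.57], [0, 2.5], [-1.57, 4.71], [0.05, 1.97], [-2.85, 2.85]. Speed limits (rad/s): [2.79, 2.79, 3.14, 3.14, 3.14, 3.14, 3.14].

## Interface

Orientations are given as a unit quaternion [x, y, z, w].
In Python, from bench import move_ptp, movel, move_j, move_gripper, pause, inverse_kinematics, read_camera, camera_params, MotionError, sign_off, look_for, tip_of, read_time_s, read_qpos, read_joint_vel, read_effort, read_eef_pos, read_tcp_rot, read_ft_force, read_ft_torque, read_finger_gap, read_grasp_force gives the robot as it stands. Calls block until the motion is done:
- move_ptp(position, orientation): joint-space move of the TCP to a pose.
- movel(position, orientation=None, speed=0.15): straight line of the TCP; orientation=None keeps the orientation; speed is the mean speed in m/s.
- move_j(angles): joint-space move.
- move_gripper(opening, effort=None): finger opening in m; effort is the grip in N (None keeps the last); returns when the fingers have stopped.
- pause(seconds).
- inverse_kinematics(position, orientation): joint angles nearest the present ones, or None.
- read_camera(name): name is "side" or "top"; returns the picture (480x640x3 uint8, red, green, blue); there is no depth.
- camera_params(name): a dict with "K" (3x3 intrinsics, pixels), "dist_coeffs" ([k1, k2, p1, p2, k3] as OpenCV has them; the pictures are not rectified), "camera_from_world" (4x4, takes a point from world to camera coordinates). Camera axes: x right, y down, z forward; pixel columns grow to the right and rows downward; lengths in m; the calibration is good to about 2 mm. A picture is of the moment at which its call begins. camera_params takes no time and is no camera call.
A pose or a line that the arm cannot do raises MotionError and nothing moves.
- sign_off(): hands the job in; it is judged then, once.
Trained networks look in the newest picture that a camera, given by its name, has taken for a name from the list of things; names that differ only in an ending like _2 or _b are one class to them, and where a whole thing is asked for, a point or a joint stands for the part that bears it (a point fixed in the world has none). Each returns a list of dicts, best first, with "confidence" (0 to 1); they miss things now and then, are a little off and sometimes report something else, mostly with a low value. They report only what shows in the picture. A call takes as long as a camera call. They do not tell look-alikes from the thing itself.
- look_for(camera, name): "at" ([column, row] in pixels, amid what is visible of it).
- tip_of(camera, name): "at" ([column, row] in pixels: a listed point, or the origin of a listed thing).
Readings, each from a call of its own:
- read_time_s(): time.
- read_qpos(): joint angles.
- read_joint_vel(): joint speeds.
- read_effort(): joint torques, N m.
- read_eef_pos(): TCP position.
- read_tcp_rot(): TCP orientation.
- read_ft_force(): force on the tool from outside, world axes, zero at the start.
- read_ft_torque(): the same for the moment, N m.
- read_finger_gap(): finger opening in m.
- read_grasp_force(): force on a finger pad.
Only numpy, scipy, OpenCV 4.12 (cv2) and the standard library are available. Lean on these libraries where they do the work, as an engineer would, in place of code of your own. Each camera call takes 0.05 s, during which the arm holds its last target. There are 200 camera calls.

## Task

Fit the fresh D cell from the wooden caddy into the decorating wheel's battery holder: set its flat end against the coil spring, press the spring back and roll the button end down past the retaining lip, so that the cell lies flat in its cradle, held under the lip by the spring. Then swing the hinged cover over onto it and press down on the cover's free end until the catch snaps and it is fully shut. Leave the jar, brush and tape on the bench where they are.

Things in the scene. Friction and masses are not known exactly. Their poses are not given: they have to be found in the camera images.
- wheel: White motorised decorating wheel, fixed. Origin: on the bench under the seated cell's middle; x along the battery holder from spring end (-x) to lip end (+x), y left, z up. In mm: holder base plate top z=6, x -74..62, y -40..40; dial box at y -43..-77, x -36..24, up to z=27; aluminium wheel head 136 wide, top z=53, centred at y=-142, x=0.
- seat (a point): Where the cell's centre lies when seated (wheel x=0, y=0, z=30 mm; axes as wheel): cell along x, button tip at x=+30.75 on the brass contact, flat end at x=-30.75. Two black vee cradles at x=-27..-17 and 17..27 (y -16..16, up to z=20) carry it and centre it sideways; between and beside them it is open down to z=6, so fingers fit both sides of the cell's middle.
- lip (a point): Middle of the retaining lip's free edge, on its underside: wheel x=24.75, z=48.5 mm. The lip (y -11..11, top z=52) reaches back 6 mm over the seated cell's button end from the end wall (x=31..43, y -18..18, top z=52), 1.5 mm above the cell.
- spring (a joint): How far the coil spring's 18 x 18 mm end plate is pushed back toward -x (m): 0 free, 0.020 fully back; 450 N/m. A seated cell holds it about 4 mm back (2 N); fitting needs some 6 to 9 mm more (5 to 8 N). Tilt the cell flat end down so that it enters against the plate while the button end is still above the lip.
- spring_end (a point): Centre of the spring's end plate on the face that meets the cell's flat end; free, it is at wheel x=-26.75, z=30 mm. The spring sits in a block at wheel x=-62..-51, y -18..18, top z=52 mm.
- cover_hinge (a point): Middle of the cover's hinge axis, which is parallel to the wheel's y: wheel x=47, z=53 mm.
- cover (a joint): Opening angle of the black cover (rad): 0 fully shut, pi/2 upright, 2.75 thrown right back beyond the lip end, away from the spring. Stiff hinge (0.05 N m), stays where left. Coming down it is stopped by a sprung catch at about 0.09; pressing on its free end with about 8 N snaps it past the catch to 0, where it is held.
- cover_press (a point): Thumb grip on the cover's outer face, mid-width, 100 mm from the hinge axis; press here when it is nearly shut (then above the spring block, 57 mm high). The cover is a channel 50 mm wide with 12 mm skirts, its outer face 4 mm off the hinge axis.
- cover_end (a point): Middle of the cover's free end, 123 mm from the hinge axis; the edge is 3 mm thick and 26 mm wide.
- cell_center (a point): Centre of the D cell: cylinder 34 mm in diameter, 61.5 mm long, 140 g, green with a brass-coloured band at the button end. Own x runs along its axis from flat end to button. It starts lying in the wooden caddy, axis 27 mm above the bench.
- cell_button (a point): Tip of the cell's button (positive) terminal, 30.75 mm from its centre; the button is 9.6 mm wide and 2 mm high.
- cell_base (a point): Middle of the cell's flat (negative) end, 30.75 mm from its centre.
- caddy: Fixed wooden caddy for two D cells, plate 78 x 132 x 5 mm with vee rests 17 to 27 mm either side of its y axis, up to 17 mm high. Origin: on the bench below the seat that holds the cell; the empty seat is 64 mm toward its +y. The cell lies along its x, button to +x, fingers fit at the cell's middle.
- cobalt_jar: Pigment jar with blue powder and white lid, 59 x 58 x 111 mm, loose; origin under its middle. Leave it.
- slim_brush: Slim black-handled brush lying on the bench, 197 mm long; origin under its middle. Leave it.
- tape: Roll of masking tape lying flat, 100 mm across, 25 mm high; origin under its middle. Leave it.
Mind the look-alikes: they are no part of the job. Leave any turquoise look-alike of the part that bears cell_center alone.

How it is judged:
By the outcome, as a careful person would: the job done as asked, in the order asked, and still so for the second after the job is handed in, with the robot touching nothing.
It also fails if it takes over 56 s, if anything falls off the work surface, if the arm or the gripper's body presses on something with over 40 N, if the wrist force passes 120 N, or if a joint passes its speed limit or range.

## Working session

There is one attempt and no reset: what is moved stays moved. The work goes in short steps, each a Python script; the robot and the scene stay as the last script left them, time stands still between calls to the robot, and variables do not carry over. Pictures are saved under pics/ and viewed, at most 10 in all, crops included, and the job is handed in when it is done.

```bash
mkdir -p pics; ls
cat > h.py <<'E'
from bench import *
import numpy as np, cv2
from scipy.spatial.transform import Rotation as R
def ray(cam,px):
    p=camera_params(cam);K=np.array(p["K"]);d=np.array(p["dist_coeffs"]);T=np.array(p["camera_from_world"])
    u=cv2.undistortPoints(np.array([[px]],float),K,d)[0,0]
    Rm,t=T[:3,:3],T[:3,3]
    return -Rm.T@t, Rm.T@np.array([u[0],u[1],1.])
def on_z(cam,px,z):
    o,d=ray(cam,px); return o+d*(z-o[2])/d[2]
def tri(a,b):
    (o1,d1),(o2,d2)=a,b
    A=np.stack([d1,-d2],1);s=np.linalg.lstsq(A,o2-o1,rcond=None)[0]
    p,q=o1+d1*s[0],o2+d2*s[1]; return (p+q)/2,np.linalg.norm(p-q)
def proj(cam,P):
    p=camera_params(cam);T=np.array(p["camera_from_world"])
    return cv2.projectPoints(np.atleast_2d(np.array(P,float)),cv2.Rodrigues(T[:3,:3])[0],T[:3,3],np.array(p["K"]),np.array(p["dist_coeffs"]))[0][:,0]
def snap(cam,name=None):
    im=read_camera(cam)
    if name: cv2.imwrite(f"pics/{name}.png",cv2.cvtColor(im,cv2.COLOR_RGB2BGR))
    return im
E
python3 - <<'E'
from h import *
print(read_time_s())
for c in("side","top"):
    snap(c,c+"0")
    p=camera_params(c);T=np.array(p["camera_from_world"]);print(c,(-T[:3,:3].T@T[:3,3]).round(3))
    for n in["wheel","seat","lip","spring_end","cover_hinge","cover_press","cover_end","cell_center","cell_button","cell_base","caddy","cobalt_jar","slim_brush","tape"]:
        print(c,n,[(np.round(d["at"],1).tolist(),round(d["confidence"],2)) for d in tip_of(c,n)[:3]])
print(read_time_s())
E
```

```text
pics
0.0
side [ 0.083 -1.321  0.939]
side wheel [([311.1, 247.0], 0.63)]
side seat [([311.4, 239.9], 0.71), ([300.7, 211.4], 0.6)]
side lip [([317.3, 233.4], 0.89)]
side spring_end [([305.0, 245.5], 0.49), ([327.0, 231.2], 0.26)]
side cover_hinge [([328.1, 232.0], 0.96)]
side cover_press [([351.4, 212.2], 0.83)]
side cover_end [([357.8, 204.9], 0.71)]
side cell_center [([254.3, 208.7], 0.59), ([329.5, 223.7], 0.53)]
side cell_button [([280.3, 212.1], 0.64), ([298.4, 213.8], 0.55), ([243.0, 209.2], 0.5)]
side cell_base [([261.9, 209.2], 0.64), ([325.4, 220.0], 0.62), ([283.4, 207.8], 0.52)]
side caddy [([291.2, 217.7], 0.76)]
side cobalt_jar [([338.2, 213.7], 0.93)]
side slim_brush [([289.8, 325.1], 0.55), ([300.7, 214.4], 0.18)]
side tape [([340.0, 354.6], 0.74), ([290.0, 323.6], 0.15)]
top [0.376 0.037 1.055]
top wheel [([274.7, 243.7], 0.74), ([274.0, 241.9], 0.59)]
top seat [([274.2, 241.5], 0.58)]
top lip [([273.2, 229.2], 0.87), ([186.1, 178.6], 0.31), ([494.3, 266.9], 0.25)]
top spring_end [([277.1, 254.1], 0.44)]
top cover_hinge [([277.1, 218.5], 0.67), ([186.9, 240.1], 0.33), ([263.8, 174.2], 0.21)]
top cover_press [([266.5, 175.3], 0.79)]
top cover_end [([264.7, 160.9], 0.78)]
top cell_center [([184.6, 247.4], 0.83), ([228.1, 204.4], 0.74), ([154.5, 302.6], 0.55)]
top cell_button [([185.7, 238.5], 0.85), ([242.5, 204.4], 0.62), ([185.4, 178.8], 0.44)]
top cell_base [([157.6, 287.8], 0.93), ([184.6, 265.4], 0.87), ([216.0, 204.2], 0.62)]
top caddy [([189.0, 249.4], 0.97)]
top cobalt_jar [([188.7, 183.5], 0.71)]
top slim_brush [([429.3, 309.4], 0.72)]
top tape [([495.3, 268.5], 0.56)]
1.5
```

View pics/top0.png

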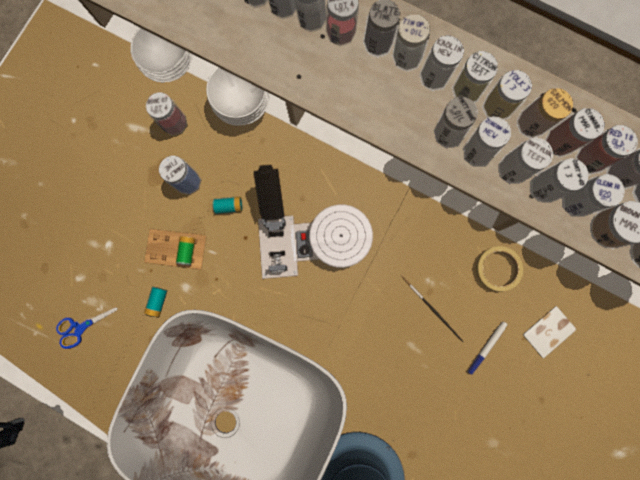

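View pics/side0.png

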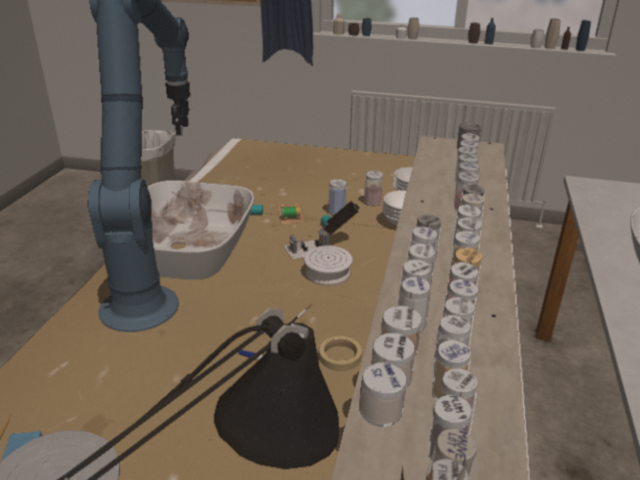

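The top view shows the green cell in the caddy at (186,250), with its brass button end toward row 238. The holder is at (278,247), with the cover thrown back to (265,165). The turquoise look-alikes are at (227,205) and (155,302). The side view is coarse, but it confirms this layout.

Run:
```python
from h import *
snap("top");
pts=dict(seat=.030,lip=.0485,spring_end=.030,cover_hinge=.053,cell_center=.027,cell_button=.027,cell_base=.027,caddy=0,wheel=0)
sel={}
for n,z in pts.items():
    for d in tip_of("top",n)[:2]:
        print(n,np.round(d["at"],1),round(d["confidence"],2),on_z("top",d["at"],z).round(4))
# wheel head centre, by ellipse
im=cv2.imread("pics/top0.png")
print("head",on_z("top",(340.5,236.5),.053).round(4))
# holder crops
c=cv2.resize(im[155:285,140:390],None,fx=3.2,fy=3.2,interpolation=cv2.INTER_CUBIC);cv2.imwrite("pics/c0.png",c)
g=cv2.cvtColor(im,cv2.COLOR_BGR2HSV)
m=cv2.inRange(g,(50,120,50),(75,255,255));m[:225]=0;m[275:]=0;m[:,:165]=0;m[:,210:]=0
ys,xs=np.nonzero(m);print("green",xs.min(),xs.max(),ys.min(),ys.max(),xs.mean(),ys.mean(),len(xs))
print(on_z("top",(xs.mean(),ys.mean()),.035).round(4), cv2.minAreaRect(np.stack([xs,ys],1).astype(np.float32)))
```

```text
seat [271.8 243. ] 0.63 [0.5085 0.1703 0.03  ]
lip [271.3 228.8] 0.94 [0.5369 0.1687 0.0485]
spring_end [278.1 254.7] 0.56 [0.4824 0.1568 0.03  ]
cover_hinge [271.  219.1] 0.97 [0.5574 0.1685 0.053 ]
cell_center [228.6 205.6] 0.86 [0.5952 0.2662 0.027 ]
cell_center [185.  248.9] 0.68 [0.5008 0.3629 0.027 ]
cell_button [150.4 312. ] 0.71 [0.3645 0.4376 0.027 ]
cell_button [187.1 240.3] 0.57 [0.5198 0.3584 0.027 ]
cell_base [156.6 289.6] 0.91 [0.4129 0.4247 0.027 ]
cell_base [216.5 206.4] 0.86 [0.5942 0.2933 0.027 ]
caddy [188.3 248.7] 0.6 [0.5044 0.3639 0.    ]
wheel [273.1 240.8] 0.86 [0.5172 0.1713 0.    ]
head [0.5156 0.0202 0.053 ]
green 177 193 242 262 184.74035087719298 252.22105263157894 285
[0.4926 0.3608 0.035 ] ((184.74998474121094, 252.25), (14.566399574279785, 19.516149520874023), 8.13010311126709)
```

View pics/c0.png

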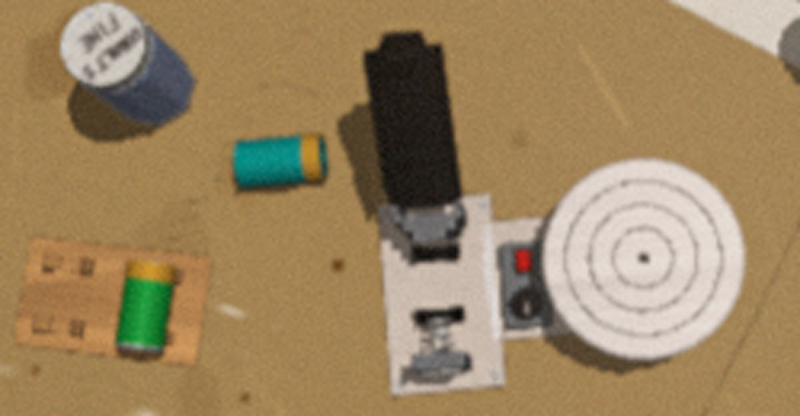

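The crop gives the holder plate corners at (393,393), (503,382), (489,194) and (380,206). The wheel head centre is at (643,257). The caddy corners are (30,236), (210,257), (197,364) and (15,342), and the cell's button end points up. I'll fit the poses from these corners and check reachability.

```bash
cat >> h.py <<'E'
def T2(pose,p):  # wheel mm -> world m
    c,s=np.cos(pose[2]),np.sin(pose[2]); p=np.atleast_2d(p)/1000.
    return np.c_[pose[0]+c*p[:,0]-s*p[:,1],pose[1]+s*p[:,0]+c*p[:,1],p[:,2]]
def quat(yaw,th,flip):  # tool down, cell x-axis at yaw, raised by th at button end
    Rt=R.from_euler('z',yaw)*R.from_euler('y',-th)
    B=np.diag([1,-1,-1.]) if not flip else np.diag([-1,1,-1.])
    return (Rt*R.from_matrix(B)).as_quat()
E
python3 - <<'E'
from h import *
from scipy.optimize import least_squares
f=lambda a:np.array(a)/3.2+[140,155]-.35
W=np.array([[-74,40,6],[-74,-40,6],[62,-40,6],[62,40,6],[0,-142,53]])
pw=f([(393,393),(503,382),(489,194),(380,206),(643,257)])
C=np.array([[39,98,5],[39,-34,5],[-39,-34,5],[-39,98,5]])
pc=f([(30,236),(210,257),(197,364),(15,342)])
P={}
for n,M,px,x0 in(("wheel",W,pw,[.51,.17,.07]),("caddy",C,pc,[.5,.36,-.11])):
    r=least_squares(lambda v:(proj("top",T2(v,M))-px).ravel(),x0,loss='soft_l1')
    P[n]=r.x;print(n,r.x.round(4),r.fun.round(1))
np.save("poses.npy",np.array([P["wheel"],P["caddy"]]))
print("lip/hinge",T2(P["wheel"],[[24.75,0,48.5],[47,0,53]]).round(4), "cell btn/base",T2(P["caddy"],[[30.75,0,27],[-30.75,0,27]]).round(4))
print(read_tcp_rot())
w,c=P["wheel"],P["caddy"]
for fl in(0,1):
    for nm,pose,p,th in[("pick",c,[0,0,30],0),("in30",w,[6.6,0,54],.52),("push",w,[-10,0,54],.52),("seat",w,[0,0,33],0),("cov",w,[139,0,91],0),("covup",w,[47,0,153],0),("covup2",w,[47,0,153],.4),("covdn",w,[-53,0,76],0)]:
        q=inverse_kinematics(T2(pose,p)[0],quat(pose[2],th,fl));print(fl,nm,None if q is None else np.round(q,2))
E
```

```text
wheel [0.51   0.1613 0.0637] [-0.6  0.6  0.9  0.9  0.4 -0.5 -0.8 -1.1  0.2 -0.1]
caddy [ 0.5013  0.3613 -0.1361] [ 0.1 -0.3  0.7 -0.6 -0.1  0.3 -0.6  0.6]
lip/hinge [[0.5347 0.1628 0.0485]
 [0.5569 0.1643 0.053 ]] cell btn/base [[0.5318 0.3571 0.027 ]
 [0.4708 0.3655 0.027 ]]
[ 1.53259074e-01  9.88186043e-01 -3.92318884e-06  5.82869730e-06]
0 pick [-1.17  0.62  0.61  1.82 -0.46  0.85 -2.04]
0 in30 [-1.23  0.29  0.77  2.39  0.36  0.08 -2.38]
0 push [-1.32  0.27  0.84  2.43  0.44  0.07 -2.48]
0 seat [-0.93  0.49  0.65  2.03 -0.42  0.76 -1.53]
0 cov [-0.79  0.63  0.65  1.66 -0.44  1.   -1.5 ]
0 covup [-0.95  0.38  0.72  1.85 -0.29  1.02 -1.62]
0 covup2 [-0.88  0.11  0.47  2.16  0.18  0.51 -2.08]
0 covdn [-1.01  0.3   0.67  2.13 -0.26  0.79 -1.69]
1 pick [-0.82  0.54  0.16  1.81 -0.11  0.8   0.83]
1 in30 [-0.99  0.24  0.5   2.38  0.95  0.13  0.19]
1 push [-1.01  0.21  0.5   2.42  1.06  0.15  0.06]
1 seat [-0.67  0.42  0.33  2.02 -0.2   0.73  1.42]
1 cov [-0.56  0.56  0.33  1.65 -0.21  0.97  1.47]
1 covup [-0.68  0.33  0.38  1.84 -0.14  1.    1.4 ]
1 covup2 [-0.87  0.11  0.45  2.16  0.18  0.51  1.06]
1 covdn [-0.74  0.26  0.36  2.12 -0.13  0.78  1.33]
```

Run:
```python
from h import *
w,c=np.load("poses.npy");q=quat(c[2],0,1)
move_gripper(.062)
move_ptp(T2(c,[0,0,170])[0],q)
movel(T2(c,[0,0,80])[0],q,.25)
snap("top","t1");snap("side")
for n in("cell_center","cell_button","cell_base"):
    for cm in("top","side"):
        print(n,cm,[(np.round(d["at"],1).tolist(),round(d["confidence"],2),on_z(cm,d["at"],.027).round(4)) for d in tip_of(cm,n)[:2]], proj(cm,T2(c,[{"cell_center":0,"cell_button":30.75,"cell_base":-30.75}[n],0,27])).round(1))
movel(T2(c,[0,0,30])[0],q,.1)
f0=read_ft_force();print("f",np.round(f0,2))
move_gripper(.03,70)
print(read_finger_gap(),read_grasp_force(),np.round(read_ft_force(),2))
movel(T2(c,[0,0,120])[0],q,.2)
print(read_finger_gap(),np.round(read_ft_force(),2),read_time_s())
snap("side","s1")
im=cv2.imread("pics/s1.png");u,v=proj("side",T2(c,[0,0,120]))[0].astype(int);print(u,v)
cv2.imwrite("pics/s1c.png",cv2.resize(im[v-75:v+75,u-100:u+100],None,fx=4,fy=4))
```

```text
cell_center top [([226.4, 204.0], 0.95, array([0.5989, 0.2711, 0.027 ])), ([154.7, 304.4], 0.55, array([0.3808, 0.4284, 0.027 ]))] [[185.7 248.7]]
cell_center side [([290.2, 210.7], 0.74, array([0.5007, 0.3761, 0.027 ])), ([330.3, 221.2], 0.51, array([0.6059, 0.2716, 0.027 ]))] [[291.5 212.7]]
cell_button top [([152.0, 313.7], 0.78, array([0.3608, 0.434 , 0.027 ])), ([429.7, 310.2], 0.7, array([ 0.3544, -0.1672,  0.027 ]))] [[187.7 234.9]]
cell_button side [([300.3, 211.7], 0.76, array([0.5308, 0.3603, 0.027 ])), ([330.8, 228.9], 0.56, array([0.5922, 0.2232, 0.027 ]))] [[300.8 212.1]]
cell_base top [([217.3, 205.9], 0.66, array([0.5952, 0.2915, 0.027 ])), ([155.0, 286.6], 0.63, array([0.4195, 0.4284, 0.027 ]))] [[183.7 262.5]]
cell_base side [([282.5, 210.2], 0.55, array([0.4772, 0.3864, 0.027 ])), ([263.1, 213.0], 0.49, array([0.4117, 0.3843, 0.027 ]))] [[282.1 213.3]]
f [ 0.36 -0.33 -0.01]
0.030033702772199647 0.0 [0.49 0.7  0.03]
0.030196627217159624 [ 0.45 -0.13 -0.26] 6.425
291 186
```

View pics/s1c.png

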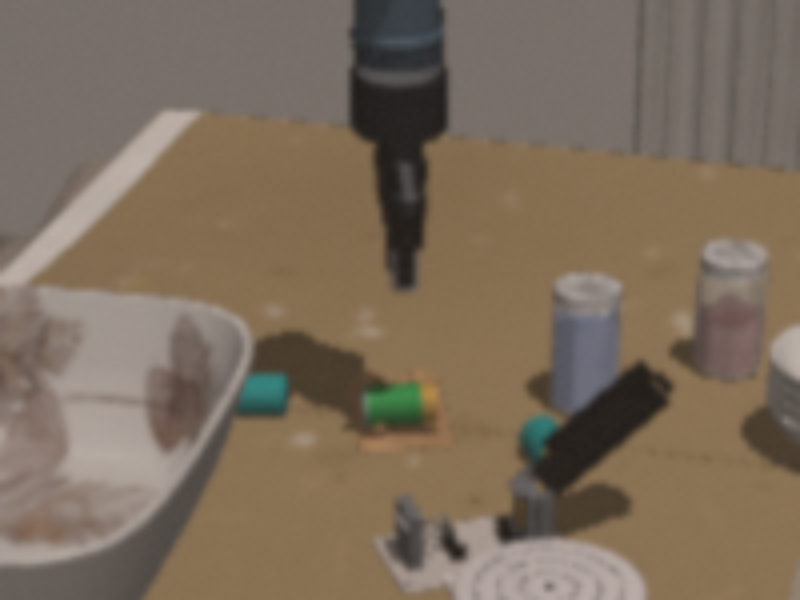

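The crop shows the closed gripper empty above the caddy, with fingertips near (291.7,183.5) in the full image. The cell is still in its seat at (290.5,212). I'll check where the TCP actually is.

Run:
```python
from h import *
w,c=np.load("poses.npy");p=read_eef_pos()
print(p,T2(c,[0,0,120]),read_tcp_rot(),read_finger_gap())
Rt=R.from_quat(read_tcp_rot()).as_matrix()
for d in(0,19):print(d,proj("side",p+Rt[:,2]*d/1000),proj("top",p+Rt[:,2]*d/1000))
im=snap("side");u,v=291,186
snap("top")
for cm in("side","top"):
  for n in("cell_center","cell_base","cell_button"): print(cm,n,[(np.round(d["at"],1).tolist(),round(d["confidence"],2)) for d in tip_of(cm,n)[:4]])
```

```text
[0.5000559  0.36048497 0.11841643] [[0.50129487 0.36130755 0.12      ]] [ 6.79324889e-02  9.97688806e-01 -9.83757134e-04 -1.12049171e-03] 0.03000737757495736
0 [[290.74331091 187.4582687 ]] [[171.98377555 244.14649631]]
19 [[290.82631485 192.84725195]] [[175.1412525  245.30162227]]
side cell_center [([289.1, 215.1], 0.74), ([255.7, 207.4], 0.68), ([329.1, 225.0], 0.57)]
side cell_base [([279.9, 212.5], 0.68), ([260.0, 211.7], 0.52)]
side cell_button [([303.7, 214.1], 0.55), ([241.9, 208.6], 0.54), ([329.5, 225.6], 0.4)]
top cell_center [([185.2, 248.9], 0.73), ([227.8, 206.0], 0.7)]
top cell_base [([157.8, 285.3], 0.82), ([217.9, 206.1], 0.55), ([185.1, 261.7], 0.54)]
top cell_button [([240.4, 207.4], 0.82), ([186.9, 241.3], 0.68), ([151.3, 312.9], 0.58)]
```

Run:
```python
from h import *
a=snap("side");b=snap("top")
p=read_eef_pos()
for im,cm in((a,"side"),(b,"top")):
    for d in(0,.019): u,v=proj(cm,p-[0,0,d])[0]; print(u,v)
A=cv2.resize(a[130:230,240:340],None,fx=4,fy=4,interpolation=cv2.INTER_CUBIC)
B=cv2.resize(b[195:295,100:200],None,fx=4,fy=4,interpolation=cv2.INTER_CUBIC)
cv2.imwrite("pics/ab.png",cv2.cvtColor(np.hstack([A,B]),cv2.COLOR_RGB2BGR))
```

```text
291.04268751846774 186.93852028943326
291.13509456885765 192.3232960887134
171.4006298177128 243.48417657970467
174.55673133309534 244.63211610832687
```

View pics/ab.png

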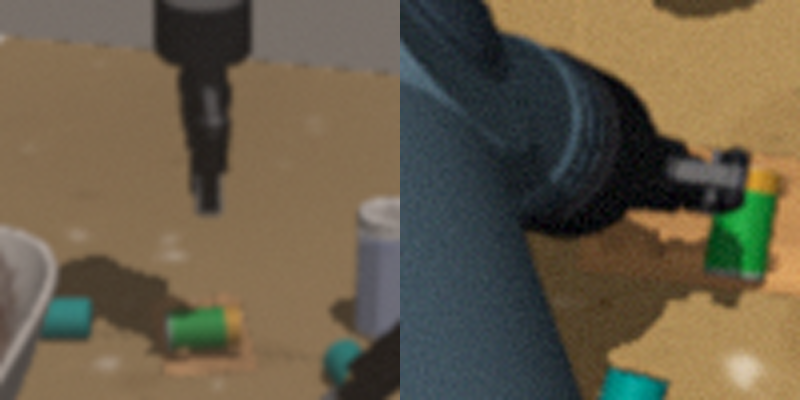

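The left (side) crop shows the fingertip ending at about (291.8,183). The right (top) crop shows the near finger's tip at about (185,240.5). The side tip is about 10 rows higher than the TCP reading implies, so I'll triangulate it.

Run:
```python
from h import *
np.set_printoptions(precision=4,suppress=True)
print("tip",tri(ray("side",(291.75,183.25)),ray("top",(185,240.5))))
print("cell",tri(ray("side",(290.5,211.8)),ray("top",(185.2,249))))
P=np.array([read_eef_pos() for _ in range(20)]);print(P.mean(0),P.std(0),read_time_s())
Q=np.array([read_qpos() for _ in range(10)]);print(Q.mean(0),Q.std(0))
w,c=np.load("poses.npy");print(inverse_kinematics(T2(c,[0,0,120])[0],quat(c[2],0,1)))
print([read_ft_force() for _ in range(3)])
```

```text
tip (array([0.4986, 0.3249, 0.1497]), np.float64(0.007660034544523788))
cell (array([0.4991, 0.3615, 0.0306]), np.float64(0.002106657317529363))
[0.5013 0.3612 0.1197] [0. 0. 0.] 6.975
[-0.8369  0.4211  0.1807  1.7641 -0.0895  0.9647  0.8141] [0. 0. 0. 0. 0. 0. 0.]
[-0.837   0.4208  0.1808  1.7641 -0.0895  0.9647  0.8141]
[array([0.8459, 0.3491, 0.8683]), array([0.8459, 0.3491, 0.8683]), array([0.8459, 0.3491, 0.8683])]
```

The reading and the picture disagree on height, so I'll touch down gently around the cell to measure the real tip height.

Run:
```python
from h import *
np.set_printoptions(precision=3,suppress=True)
w,c=np.load("poses.npy");q=quat(c[2],0,1)
move_gripper(.062)
movel(T2(c,[0,0,40])[0],q,.25)
a=snap("side");f0=np.array(read_ft_force())
z=40
while z>0:
    z-=4; movel(T2(c,[0,0,z])[0],q,.06)
    f=np.array(read_ft_force())-f0; print(z,f,read_eef_pos()[2])
    if abs(f[2])>2.5: break
b=snap("side")
A=[cv2.resize(i[130:230,240:340],None,fx=4,fy=4,interpolation=cv2.INTER_CUBIC) for i in(a,b)]
cv2.imwrite("pics/ab2.png",cv2.cvtColor(np.hstack(A),cv2.COLOR_RGB2BGR));print(read_time_s())
```

```text
36 [-0.336 -0.97   0.471] 0.03745619120621066
32 [ 0.238 -0.039 -0.251] 0.03193015061373141
28 [-0.134 -0.383 -0.125] 0.027495716148518076
24 [0.109 1.214 0.387] 0.023557795147062487
20 [ 0.297 -0.685  0.495] 0.01959819230584734
16 [ 0.225 -0.016  0.384] 0.015613357089925978
12 [-0.897  0.66   0.07 ] 0.011607689668025195
8 [-0.617 -0.605  0.592] 0.007588430486001968
4 [ 0.649 -0.281 -0.296] 0.003585675781829556
0 [ 0.689 -0.483  0.974] -0.0003955860819988624
10.45
```

View pics/ab2.png

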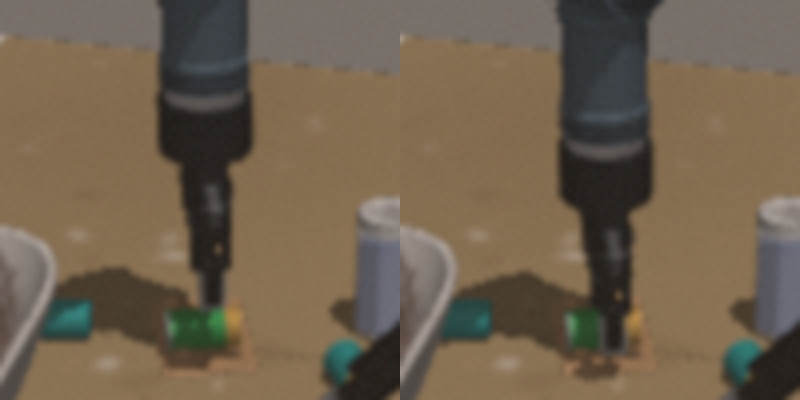

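The TCP reads z=0, yet the fingers only straddle the cell with their tips at about (292.5,217). The true tool therefore sits about 30–40 mm higher than reported. I'll continue down to light contact with the caddy plate (z=5) to pin the offset, then grip.

Run:
```python
from h import *
np.set_printoptions(precision=4,suppress=True)
w,c=np.load("poses.npy");q=quat(c[2],0,1)
print("pred finger cols", proj("side",T2(c,[[0,-38,z] for z in(5,10,15,20)])))
f0=np.mean([read_ft_force()],0);z=0
while z>-36:
    z-=3; movel(T2(c,[0,0,z])[0],q,.08); pause(.05)
    f=np.array(read_ft_force()); 
    if abs(f[2])>2.5:
        pause(.05);f=np.array(read_ft_force());print(z,f,read_eef_pos())
        if abs(f[2])>2.5: break
print(z,read_time_s())
```

```text
pred finger cols [[292.9555 224.1608]
 [292.9336 222.804 ]
 [292.9117 221.4436]
 [292.8897 220.0795]]
-21 [-2.8617 -2.6966 11.0931] [ 0.5016  0.3616 -0.0188]
-21 12.6
```

```bash
cat >> h.py <<'E'
OFF=38.
w,c=np.load("poses.npy")
def cmd(pose,x,z,th=0,tool=True,y=0):  # cell centre (mm in pose frame) -> pos, quat to command
    t=np.array([np.sin(th),0,-np.cos(th)]) if tool else np.array([0,0,-1.])
    return T2(pose,np.array([x,y,z])+OFF*t)[0],quat(pose[2],th,1)
E
python3 - <<'E'
from h import *
np.set_printoptions(precision=4,suppress=True)
movel(*cmd(c,0,27),.1)
move_gripper(.03,70);print(read_finger_gap(),read_grasp_force(),read_ft_force())
movel(*cmd(c,0,120),.25);print(read_finger_gap(),read_ft_force())
move_ptp(*cmd(w,15,120,.42));pause(.1)
print(read_time_s(),read_qpos())
snap("side","s3");snap("top","t3")
for n in("cell_center","cell_base","cell_button"):
    for cm in("side","top"): print(cm,n,[(np.round(d["at"],1).tolist(),round(d["confidence"],2)) for d in tip_of(cm,n)[:4]])
A=[cv2.resize(cv2.imread(f"pics/{n}3.png")[s],None,fx=4,fy=4,interpolation=cv2.INTER_CUBIC) for n,s in(("s",np.s_[150:270,270:370]),("t",np.s_[160:280,200:300]))]
cv2.imwrite("pics/ab3.png",np.hstack(A))
L=.03075*1000
for H in(0,15.5):
  for e in(-L,0,L):
    P=T2(w,[15-H+e*np.cos(.42),0,120+e*np.sin(.42)+(-3.3 if H else 0)]);print("pred",H,e,proj("side",P),proj("top",P))
E
```

```text
0.03194385530170066 69.16038751602173 [-0.3356  3.2525  0.485 ]
0.03212184704907054 [-0.6512 -0.4649 -1.5655]
14.6667 [-0.7941  0.207   0.3534  2.2425  0.2735  0.3242  0.9328]
side cell_center [([252.3, 208.1], 0.57), ([315.3, 211.9], 0.51)]
top cell_center [([155.5, 302.2], 0.81), ([225.5, 204.5], 0.7), ([268.1, 230.8], 0.62)]
side cell_base [([308.3, 219.7], 0.69), ([265.2, 210.9], 0.62), ([324.9, 219.8], 0.53)]
top cell_base [([158.7, 286.5], 0.95), ([216.0, 205.2], 0.73), ([266.2, 176.7], 0.56)]
side cell_button [([244.6, 210.2], 0.63), ([322.7, 209.6], 0.53), ([331.1, 231.2], 0.4), ([290.9, 323.2], 0.32)]
top cell_button [([241.3, 204.7], 0.94), ([429.9, 309.1], 0.65), ([151.3, 314.9], 0.64), ([266.5, 217.6], 0.48)]
pred 0 -30.75 [[306.7625 219.3484]] [[271.7005 243.7353]]
pred 0 0 [[315.8092 214.0625]] [[269.8463 229.1076]]
pred 0 30.75 [[324.8318 208.7914]] [[267.9613 214.2051]]
pred 15.5 -30.75 [[301.7503 221.1827]] [[272.4791 251.5035]]
pred 15.5 0 [[310.8196 215.8845]] [[270.6328 236.9691]]
pred 15.5 30.75 [[319.8653 210.6011]] [[268.7555 222.1602]]
```

View pics/ab3.png

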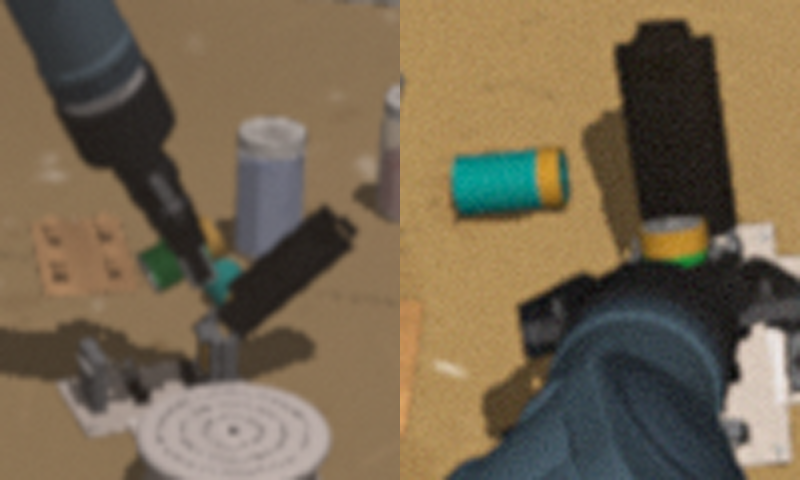

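The cell is held and tilted: brass end at (321,209) in the side view, button at (266.5,217.6) in the top view. This agrees with a 38 mm offset along the tool axis. Next I'll descend ahead of the spring plate and push, using the spring force to calibrate the axial position.

```bash
cat >> h.py <<'E'
def cB(xb,zb,th): # flat-end centre -> command
    return cmd(w,xb+30.75*np.cos(th),zb+30.75*np.sin(th),th)
def fw(n=6): # mean force in wheel axes
    f=[]
    for _ in range(n): pause(.02); f.append(read_ft_force())
    f=np.mean(f,0);s,co=np.sin(w[2]),np.cos(w[2]);return np.array([co*f[0]+s*f[1],-s*f[0]+co*f[1],f[2]])
E
python3 - <<'E'
from h import *
np.set_printoptions(precision=3,suppress=True)
for a in[(-22,46,.42),(-41,46,.42),(-41,38,.2),(-41,30,0)]: print(inverse_kinematics(*cB(*a)))
movel(*cB(-22,75,.42),.15);movel(*cB(-22,46,.42),.1)
f0=fw();print("free",f0)
for xb in(-28,-33,-37):
    movel(*cB(xb,46,.42),.1); f=fw()-f0; print(xb,"F",f,"comp exp",-26.75-(xb+3.1),"meas",f[0]/.45,read_eef_pos()-cB(xb,46,.42)[0])
    if np.linalg.norm(f)>12: break
print(read_finger_gap(),read_time_s())
E
```

```text
[-0.812  0.335  0.373  2.287  0.292  0.162  0.873]
[-0.867  0.311  0.409  2.328  0.342  0.152  0.806]
[-0.621  0.373  0.211  2.179 -0.012  0.41   1.214]
[-0.52   0.468  0.151  2.042 -0.114  0.639  1.341]
free [-3.646 -0.074  6.061]
-28 F [ 3.445 -0.013 -7.264] comp exp -1.8500000000000014 meas 7.655549902977973 [0. 0. 0.]
-33 F [ 5.578 -0.19  -5.935] comp exp 3.1499999999999986 meas 12.396525412291984 [0.001 0.    0.001]
-37 F [ 6.754 -0.181 -4.894] comp exp 7.149999999999999 meas 15.008142612120627 [0.001 0.001 0.001]
0.03226854276457439 17.0333
```

Run:
```python
from h import *
np.set_printoptions(precision=2,suppress=True)
for a in[(-40,46,.42),(-40,42.5,.32),(-40,39,.22),(-40,35,.12),(-40,32.5,.04),(-40,31,0)]:
    movel(*cB(*a),.08); f=fw(3); print(a,f,read_finger_gap())
    if np.linalg.norm(f)>14: break
print(read_time_s())
snap("side","s4");snap("top","t4")
A=[cv2.resize(cv2.imread(f"pics/{n}4.png")[s],None,fx=5,fy=5,interpolation=cv2.INTER_CUBIC) for n,s in(("s",np.s_[170:290,270:350]),("t",np.s_[180:300,230:310]))]
cv2.imwrite("pics/ab4.png",np.hstack(A))
```

```text
(-40, 46, 0.42) [ 5.04 -0.58  2.44] 0.032064884235534226
(-40, 42.5, 0.32) [5.25 0.2  4.6 ] 0.03221245725123632
(-40, 39, 0.22) [5.68 0.25 3.85] 0.03210334962997868
(-40, 35, 0.12) [5.92 0.98 2.05] 0.0322254118933394
(-40, 32.5, 0.04) [5.66 1.61 3.36] 0.0323823719579711
(-40, 31, 0) [6.71 1.18 2.81] 0.032254116103206595
18.9833
```

View pics/ab4.png

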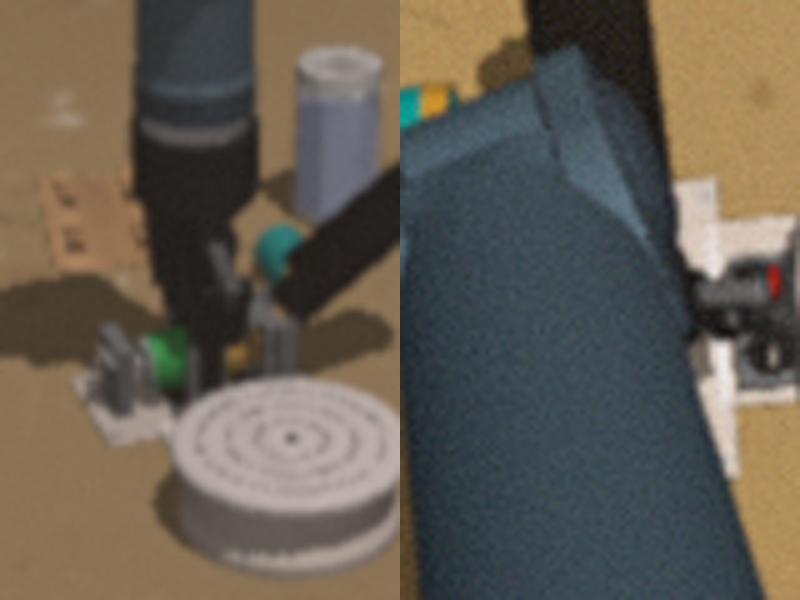

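The side crop shows the cell down between the spring block at (110,370) and the end wall at (275,345). It looks level: base at (148,358), brass at (238,357), below the lip. I'll let it forward under the lip and release.

Run:
```python
from h import *
np.set_printoptions(precision=2,suppress=True)
for a in[(-40,30,0),(-35,30,0),(-31,30,0),(-29,30,0)]:
    movel(*cB(*a),.08); f=fw(3); print(a,f)
    if f[0]<-3: break
xb=a[0]
move_gripper(.048);print("open",read_finger_gap(),fw(3))
movel(*cB(xb,60,0),.15);print(fw(2))
movel(*cB(xb,150,0),.3)
move_ptp(T2(w,[-120,100,200])[0],quat(w[2],0,1))
snap("side","s5");snap("top","t5");print(read_time_s())
for n in("cell_center","cell_base","cell_button"):
    for cm in("side","top"): print(cm,n,[(np.round(d["at"],1).tolist(),round(d["confidence"],2)) for d in tip_of(cm,n)[:4]])
for e in(-30.75,0,30.75): print(proj("side",T2(w,[e,0,30])),proj("top",T2(w,[e,0,30])))
A=[cv2.resize(cv2.imread(f"pics/{n}5.png")[s],None,fx=5,fy=5,interpolation=cv2.INTER_CUBIC) for n,s in(("s",np.s_[180:280,270:350]),("t",np.s_[190:290,230:310]))]
cv2.imwrite("pics/ab5.png",np.hstack(A))
```

```text
(-40, 30, 0) [6.69 1.1  1.91]
(-35, 30, 0) [5.27 0.93 3.25]
(-31, 30, 0) [1.6  2.17 5.68]
(-29, 30, 0) [-0.57  1.94  7.6 ]
open 0.04806799330968596 [-0.39  0.03 -0.33]
[ 0.48  0.04 -0.05]
22.3167
side cell_center [([309.1, 240.3], 0.63), ([253.7, 209.2], 0.58), ([326.5, 224.3], 0.46)]
top cell_center [([231.0, 204.6], 0.69), ([275.2, 241.7], 0.64)]
side cell_base [([327.6, 216.7], 0.61), ([302.9, 242.4], 0.6)]
top cell_base [([215.1, 205.2], 0.95), ([279.6, 257.8], 0.73)]
side cell_button [([320.3, 240.6], 0.66), ([334.2, 225.7], 0.55), ([242.9, 207.3], 0.44), ([342.3, 351.5], 0.35)]
top cell_button [([241.2, 203.7], 0.92), ([276.5, 231.4], 0.61)]
[[301.22 243.17]] [[276.98 256.13]]
[[310.94 241.42]] [[275.92 242.19]]
[[320.55 239.69]] [[274.88 228.36]]
```

View pics/ab5.png

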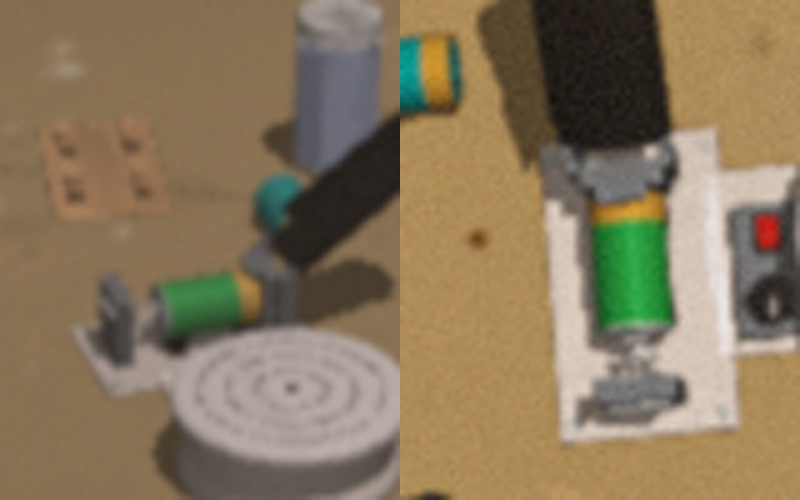

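The cell lies seated with its brass end under the lip: side view base to button (303,242) to (320,240), and top view (276,242), both matching the predicted seat. Now I'll grip the cover by its 50 mm sides and swing it over in an arc.

```bash
cat >> h.py <<'E'
def cov(phi,r=95.,n=-2.,th=0): # grasp point on cover -> command
    return cmd(w,47-r*np.cos(phi)+n*np.sin(phi),53+r*np.sin(phi)+n*np.cos(phi),th)
E
python3 - <<'E'
from h import *
np.set_printoptions(precision=2,suppress=True)
for p in np.arange(2.75,.1,-.25):
    if inverse_kinematics(*cov(p)) is None: print("noIK",p)
p,q=cov(2.75)
move_ptp(p+[0,0,.11],q);move_gripper(.072)
movel(p+[0,0,.02],q,.25);f=fw(3);print(f)
movel(p,q,.08);f=fw(3);print("at cover",f)
if np.linalg.norm(f)<4:
    move_gripper(.04,30);print(read_finger_gap(),read_grasp_force(),fw(3))
    if read_finger_gap()>.045:
        for ph in np.r_[np.arange(2.55,.25,-.2),.2]:
            movel(*cov(ph),.18); f=fw(1);print(round(ph,2),f,read_finger_gap())
            if np.linalg.norm(f)>15: break
print(read_time_s());snap("side","s6");snap("top","t6")
for n in("cover_end","cover_press"):
    for cm in("side","top"): print(cm,n,[(np.round(d["at"],1).tolist(),round(d["confidence"],2)) for d in tip_of(cm,n)[:2]])
E
```

```text
[ 0.27 -0.31  0.94]
at cover [-0.09 -0.14 -0.45]
0.04891593335784728 30.200142413377762 [0.78 1.94 0.46]
2.55 [-2.74  2.97 -2.21] 0.04903084039092957
2.35 [-2.9   3.44 -6.24] 0.049386503315599066
2.15 [-2.73  4.62 -9.7 ] 0.04893738132994096
1.95 [ -1.71   4.68 -10.71] 0.04884049395561189
1.75 [ -0.75   4.08 -11.31] 0.04946701113931407
1.55 [  2.94   5.7  -11.46] 0.04923230720508687
1.35 [ 3.64  5.55 -9.32] 0.04928095802232151
1.15 [ 3.17  4.56 -4.9 ] 0.04914955187947696
0.95 [1.93 3.54 2.82] 0.04910159878495615
0.75 [2.09 5.09 1.39] 0.04896183537905273
0.55 [ 2.78  5.37 -0.5 ] 0.04897845256878122
0.35 [ 3.33  5.78 -0.38] 0.0492236719784301
0.2 [ 1.43  5.36 -0.38] 0.049539886240226955
29.0
side cover_end [([286.2, 228.9], 0.58)]
top cover_end []
side cover_press [([294.8, 230.5], 0.86), ([318.1, 237.4], 0.44)]
top cover_press []
```

Run:
```python
from h import *
np.set_printoptions(precision=2,suppress=True)
move_gripper(.066);p,q=cov(.2);print(fw(2))
movel(p+[0,0,.06],q,.25);move_gripper(0.0,40)
movel(*cmd(w,-53,112),.25);f0=fw(3);print("f0",f0)
z=112;log=[]
while z>66:
    z-=2;movel(*cmd(w,-53,z),.06);f=fw(1)-f0;log.append((z,round(f[2],1)))
    if f[2]>18: break
print(log,read_time_s())
movel(*cmd(w,-53,z+60),.3)
move_ptp(T2(w,[-120,100,200])[0],quat(w[2],0,1))
snap("side","s7");snap("top","t7");print(read_time_s())
for n,P in(("cover_end",[-76,0,55]),("cover_press",[-53,0,57])):
    for cm in("side","top"): print(cm,n,[(np.round(d["at"],1).tolist(),round(d["confidence"],2)) for d in tip_of(cm,n)[:2]],proj(cm,T2(w,P)))
A=[cv2.resize(cv2.imread(f"pics/{n}7.png")[s],None,fx=5,fy=5,interpolation=cv2.INTER_CUBIC) for n,s in(("s",np.s_[180:280,270:350]),("t",np.s_[190:290,230:310]))]
cv2.imwrite("pics/ab7.png",np.hstack(A))
```

```text
[ 0.22 -0.37 -0.35]
f0 [-0.35  0.08  0.27]
[(110, np.float64(0.1)), (108, np.float64(-0.3)), (106, np.float64(-0.2)), (104, np.float64(0.6)), (102, np.float64(-0.1)), (100, np.float64(-0.4)), (98, np.float64(-0.5)), (96, np.float64(0.0)), (94, np.float64(-0.3)), (92, np.float64(0.2)), (90, np.float64(-0.0)), (88, np.float64(0.1)), (86, np.float64(-0.6)), (84, np.float64(3.7)), (82, np.float64(5.1)), (80, np.float64(-0.1)), (78, np.float64(-0.0)), (76, np.float64(4.4)), (74, np.float64(16.0)), (72, np.float64(26.9))] 36.3
37.4333
side cover_end [([284.4, 240.1], 0.78)] [[286.57 238.47]]
top cover_end [([276.1, 271.6], 0.97)] [[277.17 276.19]]
side cover_press [([294.4, 232.6], 0.83)] [[294.01 236.57]]
top cover_press [([277.7, 265.7], 0.96), ([274.8, 241.5], 0.22)] [[276.23 265.31]]
```

View pics/ab7.png

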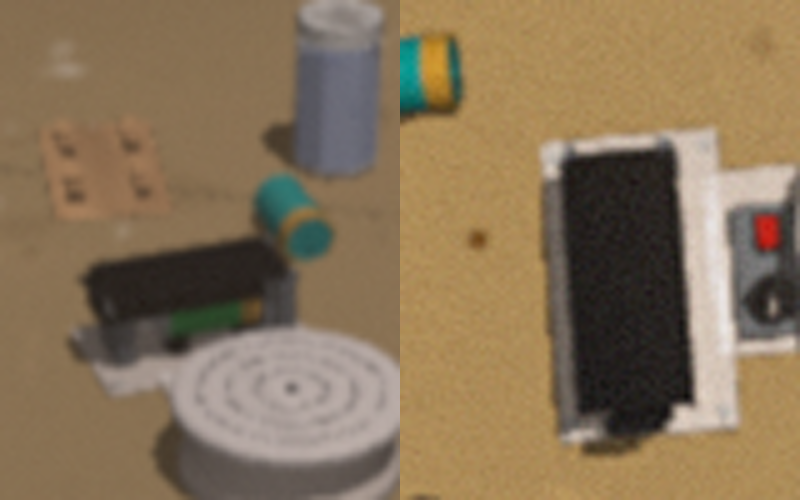

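The cover now lies flat and shut over the cell: side crop from (90,290) to (285,265), and centred in the top view. The force log agrees: the catch met at 84 mm, released at 80 mm, and the cover reached its hard stop at 75 mm, which is the expected 9 mm of travel.

```bash
python3 -c "
from h import *
print(read_ft_force());print(sign_off())"
```

```text
[ 0.83319637 -0.31011199 -0.30524369]
the job is handed in; nothing more can be done
None
```

I fitted the D cell under the retaining lip against the spring and closed the cover until its catch snapped fully shut. I signed the job off at about 37 s with the arm clear, never having touched the jar, brush or tape.

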